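# Feed bottles onto their bioreactor scales

## Robot

A 7-joint arm with a two-finger parallel gripper is mounted at the origin on the work surface. World frame = base frame: x ahead of the robot, y to its left, z up, the work surface at z = 0. Lengths are in mm, angles in rad, forces in N, time in s.
With the tool pointing down it reaches from about 425 to 950 mm from the base axis. Payload 4.7 kg.
Tool frame: the origin (TCP) lies at the very end of the fingers, on their centre line; the grasp point (between the pads) lies 19 mm behind it (env.hold_point_z is the x of the grasp point in the tool frame, in mm); x points along the fingers, z is the direction in which the jaws open and shut, and the axes are right-handed (so a half turn about x gives the same grasp; the last joint's range is limited). The gripper opens to 85 mm and grips with 20 to 120 N. Pads are 22 mm wide; open, the fingers measure 114 mm over their backs; the gripper's body (76 mm by 85 mm) begins 54 mm behind the grasp point. The pads swing forward as they close: fully open they stand 13 mm farther back than shut.
Start: joints at [-1.31, 0.469, -0.049, 1.532, 0.024, 1.141, -0.082], TCP at [192.846, 646.886, 199.435] pointing down, gripper open.
Joint ranges: [-2.59, 2.59], [-0.33, 1.99], [-1.39, 1.29], [0.1, 2.45], [-1.04, 4.18], [0.21, 1.99], [-2.66, 2.66]. Speed limits (rad/s): [2.57, 2.57, 3.14, 3.14, 3.14, 3.14, 3.14].

## Interface

Orientations are given as a unit quaternion [w, x, y, z].
In Python, from plant import get_state, viewer, ticket, env gives the robot as it stands.
- The arm moves only by the tool jog_arm, never from a script. Its argument "steps" is text: rows parted by semicolons, each of 7 numbers parted by spaces: the turn, a rotation vector about the tool's x, y, z normalised to -1 to 1, where 1 is 0.08 rad, then the shift along the tool's x, y, z normalised to -1 to 1, where 1 is 20 mm, then the closure in counts, from 0 (fully open) to 255 (shut). In form: rx ry rz x y z hand; .... A call has exactly 5 rows; each row shifts and turns the commanded pose from where the row before left it, along the tool's axes as they then stand; what a row does not reach is not made up. A row lasts 1/12 s, in which the tool goes at most 41.7 mm and 7.16 degrees, less where a joint would pass 70% of its speed; a pose out of reach is approached as far as the arm can. A call with a number of a shift or a turn outside -1 to 1 is refused whole. A call with a gripper value outside its range is refused whole. The fingers move at their own pace and stop on an object; the grip force is fixed at half the most. Time passes only in rows, so rows that do not move let the fingers close, or fill a call up. It gives the time, the measured TCP pose, the force and the opening at its end, in the units of the state.
- get_state(): the state, without advancing time (a new reading comes with each control period).
- viewer.capture(name): name is "side" or "top" or "wrist"; returns the picture (480x640x3 uint8, red, green, blue); there is no depth.
- viewer.camera_model(name): a dict with "mtx" (3x3 intrinsics, pixels), "R" (3x3) and "t" (3): a world point X has camera coordinates R X + t. Camera axes: x right, y down, z forward; pixel columns grow to the right and rows downward; lengths in mm; the calibration is good to about 2 mm. A picture is of the moment at which its call begins: read the wrist's pose just before it. camera_model takes no time and is no camera call; for the wrist camera it gives the pose at the moment of the call.
- ticket.job_done(): hands the job in, once; it reports no verdict.
The state is a dict: "clock": time; "qpos": joint angles; "qd": joint speeds; "joint_torque": joint torques, N m; "tool_pos": TCP position; "tcp_rot": TCP orientation; "contact_force": force on the tool from outside, world axes, zero at the start; "moment": the same for the moment, N m; "grip_width": opening from 0.0 (shut) to 1.0 (fully open).
Only numpy, scipy, OpenCV 4.12 (cv2) and the standard library are available. Lean on these libraries where they do the work, as an engineer would, in place of code of your own. Each camera call takes 0.05 s, during which the arm holds its last target. There are 200 camera calls.

## Task

Get the bioreactor's feeds ready: take the four amber glass bottles one after another and stand each upright in the middle of the weighing pan that has the colour of its cap. Set them down, do not drop them, for they are glass. Leave the two white plastic bottles standing where they are, although they have coloured caps too.

Things in the scene. Friction and masses are not known exactly. Their poses are not given: they have to be found in the camera images.
- bottle_red_center (a point): small round amber glass bottle with a red screw cap and a white paper band, loose, upright, 80 mm tall, 80 to 170 g. Body 42 mm in diameter with straight sides up to 52 mm, cap 33 mm in diameter on top. The point is its centre, on its axis, 40 mm above its underside; z is up along its axis.
- bottle_blue_center (a point): small round amber glass bottle with a blue screw cap and a white paper band, loose, upright, 80 mm tall, 80 to 170 g. Body 42 mm in diameter with straight sides up to 52 mm, cap 33 mm in diameter on top. The point is its centre, on its axis, 40 mm above its underside; z is up along its axis.
- bottle_yellow_center (a point): small round amber glass bottle with a yellow screw cap and a white paper band, loose, upright, 80 mm tall, 80 to 170 g. Body 42 mm in diameter with straight sides up to 52 mm, cap 33 mm in diameter on top. The point is its centre, on its axis, 40 mm above its underside; z is up along its axis.
- bottle_green_center (a point): small round amber glass bottle with a green screw cap and a white paper band, loose, upright, 80 mm tall, 80 to 170 g. Body 42 mm in diameter with straight sides up to 52 mm, cap 33 mm in diameter on top. The point is its centre, on its axis, 40 mm above its underside; z is up along its axis.
- scale_red_pan (a point): the flat round red weighing pan, 72 mm in diameter, of a low grey bench scale (92 x 84 mm, 18 mm high in all) that is fixed to the bench; the pan does not give. The point is the centre of the pan's upper face, 18 mm above the bench, z up.
- scale_blue_pan (a point): the flat round blue weighing pan, 72 mm in diameter, of a low grey bench scale (92 x 84 mm, 18 mm high in all) that is fixed to the bench; the pan does not give. The point is the centre of the pan's upper face, 18 mm above the bench, z up.
- scale_yellow_pan (a point): the flat round yellow weighing pan, 72 mm in diameter, of a low grey bench scale (92 x 84 mm, 18 mm high in all) that is fixed to the bench; the pan does not give. The point is the centre of the pan's upper face, 18 mm above the bench, z up.
- scale_green_pan (a point): the flat round green weighing pan, 72 mm in diameter, of a low grey bench scale (92 x 84 mm, 18 mm high in all) that is fixed to the bench; the pan does not give. The point is the centre of the pan's upper face, 18 mm above the bench, z up.
- white_red_center (a point): bystander, to be left alone: squat opaque white plastic bottle with a red cap, loose, upright, 58 mm in diameter, 70 mm tall. The point is its centre, 35 mm above its underside. (Everything else loose on the bench is at most 16 mm high; taller fixed equipment stands only beyond x = 0.80 m or beyond 0.45 m to either side.)
- white_blue_center (a point): bystander, to be left alone: squat opaque white plastic bottle with a blue cap, loose, upright, 58 mm in diameter, 70 mm tall. The point is its centre, 35 mm above its underside. (Everything else loose on the bench is at most 16 mm high; taller fixed equipment stands only beyond x = 0.80 m or beyond 0.45 m to either side.)

How it is judged (in metres and radians):
At the end, for the whole second after the job is handed in: Each amber bottle stands upright (within 0.1 rad) on the pan of its cap's colour, its axis within 15 mm of the pan's centre, its underside on the pan (within 4 mm), at rest (below 0.02 m/s) and released; both white bottles stand upright within 20 mm of where they began (horizontal distance between bottle_red_center and scale_red_pan below 0.015 m and z of bottle_red_center in the frame of scale_red_pan between 0.036 and 0.044 m and angle between each of bottle_red_center, bottle_blue_center, bottle_yellow_center, bottle_green_center, white_red_center, white_blue_center's own z axis and vertical below 0.1 rad and linear speed of each of bottle_red, bottle_blue, bottle_yellow, bottle_green below 0.02 m/s and horizontal distance between bottle_blue_center and scale_blue_pan below 0.015 m and z of bottle_blue_center in the frame of scale_blue_pan between 0.036 and 0.044 m and horizontal distance between bottle_yellow_center and scale_yellow_pan below 0.015 m and z of bottle_yellow_center in the frame of scale_yellow_pan between 0.036 and 0.044 m and horizontal distance between bottle_green_center and scale_green_pan below 0.015 m and z of bottle_green_center in the frame of scale_green_pan between 0.036 and 0.044 m and distance of each of white_red_center, white_blue_center from where it was at the start of the episode below 0.02 m); the robot touches nothing.
It fails at once if a white bottle is moved more than 20 mm or tipped over (distance of any of white_red_center, white_blue_center from where it was at the start of the episode above 0.02 m or angle between any of white_red_center, white_blue_center's own z axis and vertical above 0.5 rad).
It fails at once if an amber bottle is dropped or thrown (moves faster than 0.7 m/s, a fall of 25 mm, with no finger on it) ((linear speed of bottle_red above 0.7 m/s and contact force between bottle_red and the fingers below 0.05 N) or (linear speed of bottle_blue above 0.7 m/s and contact force between bottle_blue and the fingers below 0.05 N) or (linear speed of bottle_yellow above 0.7 m/s and contact force between bottle_yellow and the fingers below 0.05 N) or (linear speed of bottle_green above 0.7 m/s and contact force between bottle_green and the fingers below 0.05 N)).
It also fails if it takes over 106 s, if anything falls off the work surface, if the arm or the gripper's body presses on something with over 40 N, if the wrist force passes 120 N, or if a joint passes its speed limit or range.

## Working session

There is one attempt and no reset: what is moved stays moved. The work goes in short steps, Python scripts to look and compute and a tool call to move; the robot and the scene stay as the last step left them, time stands still between calls to the robot, and variables do not carry over. Pictures are saved under pics/ and viewed, about 12 in all and at most 16, crops included, and the job is handed in when it is done.

Besides the shell and the picture viewer there is one more tool, called after "Emit:" in YAML: its name, and indented under it one key for each argument. jog_arm: Moves the arm, as the interface text tells. Its arguments: {"type":"object","properties":{"steps":{"type":"string"}},"required":["steps"]}

```bash
mkdir -p pics; python3 - <<'E'
from plant import get_state, viewer, ticket, env
import cv2
s=get_state(); print({k:s[k] for k in('clock','tool_pos','tcp_rot','grip_width','contact_force')})
for n in("top","side"):
    cv2.imwrite(f"pics/{n}0.png",viewer.capture(n)[:,:,::-1]); m=viewer.camera_model(n);print(n,m)
E
```

```text
{'clock': 0.0, 'tool_pos': array([192.7031661 , 646.2246269 , 198.36653872]), 'tcp_rot': array([ 0.56640969, -0.42300188,  0.56749432,  0.42213703]), 'grip_width': 0.9995923865666692, 'contact_force': array([ 0.18137274, -0.67702411, -0.21961539])}
top {'mtx': array([[535.09796974,   0.        , 318.48742857],
       [  0.        , 535.09796974, 240.22868496],
       [  0.        ,   0.        ,   1.        ]]), 'R': array([[ 0.02449587, -0.99969691,  0.0024586 ],
       [-0.98262169, -0.02452997, -0.18399155],
       [ 0.18399609,  0.00209116, -0.98292475]]), 't': array([-27.82623531, 568.15526262, 994.12670773])}
side {'mtx': array([[609.81563636,   0.        , 324.06328561],
       [  0.        , 609.81563636, 244.62727414],
       [  0.        ,   0.        ,   1.        ]]), 'R': array([[ 0.72537839, -0.68818007, -0.01530967],
       [-0.3808934 , -0.38275749, -0.84167507],
       [ 0.57336412,  0.61636426, -0.53976726]]), 't': array([-433.7539365 ,  276.70273077,  936.67255316])}
```

View pics/top0.png

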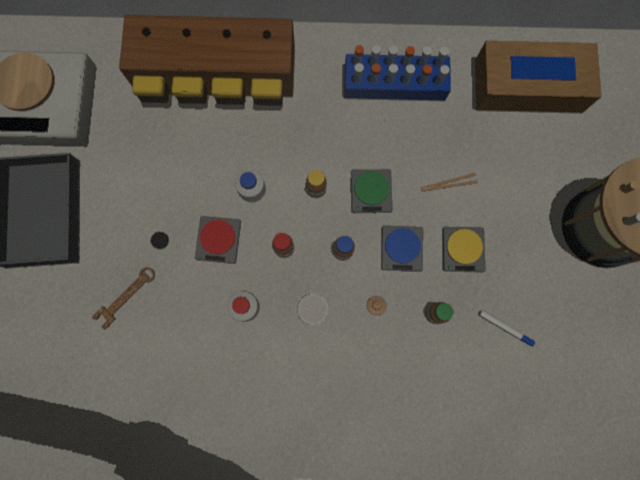

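View pics/side0.png

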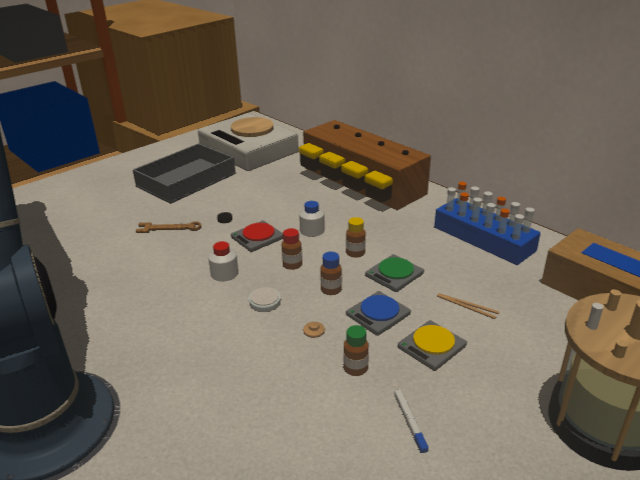

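The top view shows the amber bottles' caps at yellow (316,177), red (282,241), blue (345,244) and green (444,312). The pans are green (372,188), red (217,237), blue (403,245) and yellow (465,246). The white bottles are at (249,183) and (243,305).

```bash
cat > h.py <<'E'
import numpy as np, cv2
from scipy.spatial.transform import Rotation as Ro
from plant import get_state, viewer, ticket, env
def back(m,uv,z):
    d=m['R'].T@np.linalg.inv(m['mtx'])@[*uv,1]; c=-m['R'].T@m['t']
    return c+d*(z-c[2])/d[2]
def pose():
    s=get_state(); q=np.array(s['tcp_rot']); return s,Ro.from_quat(q[[1,2,3,0]]).as_matrix()
HUE={'red':(172,8),'yellow':(20,35),'green':(50,85),'blue':(100,130)}
def blobs(img,col,smin=110,vmin=50,amin=80):
    h=cv2.cvtColor(img,cv2.COLOR_RGB2HSV); a,b=HUE[col]; H=h[...,0]
    k=((H>=a)|(H<=b)) if a>b else ((H>=a)&(H<=b))
    k=(k&(h[...,1]>smin)&(h[...,2]>vmin)).astype(np.uint8)
    k=cv2.morphologyEx(k,cv2.MORPH_OPEN,np.ones((3,3)))
    n,_,st,c=cv2.connectedComponentsWithStats(k)
    return [(c[i].round(1),st[i][:5]) for i in range(1,n) if st[i][4]>=amin]
E
python3 - <<'E'
from h import *
im=cv2.imread('pics/top0.png')[:,:,::-1]; m=viewer.camera_model('top')
for c in HUE:
    for p,st in blobs(im,c):
        if 200<p[0]<500 and 140<p[1]<340: print(c,p,st,'z18',back(m,p,18).round(1)[:2],'z80',back(m,p,80).round(1)[:2],'z70',back(m,p,70).round(1)[:2])
s,R=pose(); print(R.round(3)); print(env.hold_point_z)
E
```

```text
red [217.  236.5] [200 220  35  34 955] z18 [577.7 191.9] z80 [566.  179.7] z70 [567.9 181.7]
red [281.5 241.5] [273 233  18  18 245] z18 [570.7  61. ] z80 [559.4  56.5] z70 [561.2  57.2]
red [240.5 304.8] [233 297  16  17 220] z18 [441.5 137.3] z80 [437.7 128.3] z70 [438.3 129.8]
yellow [315.8 178.1] [308 170  16  17 224] z18 [705.7  -4.9] z80 [686.5  -5.6] z70 [689.6  -5.5]
yellow [464.5 246.1] [447 229  36  35 993] z18 [ 570.5 -308.8] z80 [ 559.1 -291.7] z70 [ 561.  -294.5]
green [376.3 186.4] [359 172  29  32 426] z18 [ 691.  -130.1] z80 [ 672.7 -123.4] z70 [ 675.6 -124.5]
blue [247.8 179.8] [241 173  15  15 184] z18 [698.5 135.4] z80 [679.7 126.6] z70 [682.7 128. ]
blue [402.6 245.3] [386 229  35  34 940] z18 [ 569.  -183.8] z80 [ 557.8 -174. ] z70 [ 559.6 -175.6]
blue [344.5 244.1] [337 237  16  16 205] z18 [568.5 -66.4] z80 [557.3 -63.5] z70 [559.1 -64. ]
[[-0.    -0.958  0.286]
 [-0.002  0.286  0.958]
 [-1.    -0.    -0.002]]
-18.700000000000003
```

```bash
python3 - <<'E'
from h import *
im=cv2.imread('pics/top0.png')[:,:,::-1]; m=viewer.camera_model('top')
for p,st in blobs(im,'green',70,30):
    if 200<p[0]<500 and 140<p[1]<340: print(p,st,'z18',back(m,p,18).round(1)[:2],'z80',back(m,p,80).round(1)[:2])
E
```

```text
[371.4 187.4] [355 171  34  34 900] z18 [ 688.6 -120. ] z80 [ 670.4 -113.9]
[443.8 311.5] [436 304  17  16 232] z18 [ 438.2 -264.5] z80 [ 434.6 -250.1]
```

Emit:
jog_arm:
  steps: "-0.91 0 0 0 0 0 0; -0.91 0 0 0 0 0 0; -0.91 0 0 0 0 0 0; -0.90 0 0 0 0 0 0; 0 0 0 0 0 0 0"

```text
clock: 0.52
tool_pos: [192.8, 646.5, 198.8]
tcp_rot: [-0.499, 0.501, -0.5, -0.5]
contact_force: [0.0, -0.3, -0.1]
grip_width: 0.996
```

Emit:
jog_arm:
  steps: "0 0 0 0.08 -0.61 -0.98 0; 0 0 0 0.08 -0.61 -0.98 0; 0 0 0 0.08 -0.61 -0.98 0; 0 0 0 0.08 -0.61 -0.98 0; 0 0 0 0.08 -0.61 -0.98 0"

```text
clock: 0.93
tool_pos: [254.3, 547.7, 191.0]
tcp_rot: [0.5, -0.5, 0.501, 0.5]
contact_force: [-0.3, 0.5, 0.5]
grip_width: 1.0
```

Emit:
jog_arm:
  steps: "0 0 0 0.08 -0.61 -0.98 0; 0 0 0 0.08 -0.61 -0.98 0; 0 0 0 0.08 -0.61 -0.98 0; 0 0 0 0.08 -0.61 -0.98 0; 0 0 0 0.08 -0.61 -0.98 0"

```text
clock: 1.35
tool_pos: [315.4, 449.7, 183.2]
tcp_rot: [0.5, -0.5, 0.501, 0.5]
contact_force: [0.2, 0.2, -0.4]
grip_width: 1.0
```

Emit:
jog_arm:
  steps: "0 0 0 0.08 -0.61 -0.98 0; 0 0 0 0.08 -0.61 -0.98 0; 0 0 0 0.08 -0.61 -0.98 0; 0 0 0 0.08 -0.61 -0.98 0; 0 0 0 0.08 -0.61 -0.98 0"

```text
clock: 1.77
tool_pos: [376.4, 351.8, 175.2]
tcp_rot: [0.5, -0.5, 0.5, 0.5]
contact_force: [1.1, 0.0, -1.2]
grip_width: 1.002
```

Emit:
jog_arm:
  steps: "0 0 0 0.08 -0.61 -0.98 0; 0 0 0 0.08 -0.61 -0.98 0; 0 0 0 0.08 -0.61 -0.98 0; 0 0 0 0.08 -0.61 -0.98 0; 0 0 0 0.08 -0.61 -0.98 0"

```text
clock: 2.18
tool_pos: [437.4, 253.9, 167.3]
tcp_rot: [0.5, -0.5, 0.5, 0.5]
contact_force: [0.2, -0.1, -0.9]
grip_width: 1.0
```

Emit:
jog_arm:
  steps: "0 0 0 0.08 -0.61 -0.98 0; 0 0 0 0.08 -0.61 -0.98 0; 0 0 0 0.08 -0.61 -0.98 0; 0 0 0 0.08 -0.61 -0.98 0; 0 0 0 0.08 -0.61 -0.98 0"

```text
clock: 2.6
tool_pos: [498.4, 156.0, 159.2]
tcp_rot: [0.5, -0.5, 0.5, 0.5]
contact_force: [0.5, 0.6, -0.7]
grip_width: 0.999
```

Emit:
jog_arm:
  steps: "0 0 0 0.08 -0.61 -0.98 0; 0 0 0 0.08 -0.61 -0.98 0; 0 0 0 0.08 -0.61 -0.98 0; 0 0 0 0.08 -0.61 -0.98 0; 0 0 0 0 0 0 0"

```text
clock: 3.02
tool_pos: [548.9, 73.3, 152.7]
tcp_rot: [0.502, -0.499, 0.503, 0.497]
contact_force: [0.1, -1.0, -0.6]
grip_width: 0.997
```

```bash
python3 - <<'E'
from h import *
m=viewer.camera_model('wrist'); im=viewer.capture('wrist'); cv2.imwrite('pics/w1.png',im[:,:,::-1])
for c in('red','blue'):
  for p,st in blobs(im,c,90,40,200): print(c,p,st,'z80',back(m,p,80).round(1)[:2],'z18',back(m,p,18).round(1)[:2])
print((-m['R'].T@m['t']).round(1),m['R'].round(2), get_state()['tool_pos'])
E
```

```text
red [404.7  74.2] [ 379   46   52   56 2288] z80 [437.9 127.7] z18 [430.7 141. ]
red [450.7 247.8] [ 411  210   81   76 4765] z80 [552.5 168.6] z18 [574.2 192.2]
red [298.7 252.9] [ 277  229   44   48 1695] z80 [555.6  58.6] z18 [578.   54.4]
blue [ 38.9 241.9] [   0  205   81   75 4836] z80 [ 545.6 -128.5] z18 [ 565.6 -179.8]
blue [138.4 251.1] [ 112  228   54   47 1901] z80 [553.2 -57.9] z18 [575.1 -91.4]
blue [384.3 379.8] [ 366  360   38   40 1216] z80 [667.6 126.2] z18 [718.3 139.1]
[466.3  75.1 326.2] [[ 0.01  1.   -0.  ]
 [ 0.95 -0.01  0.32]
 [ 0.32 -0.   -0.95]] [547.70956029  75.7891128  152.62719843]
```

View pics/w1.png

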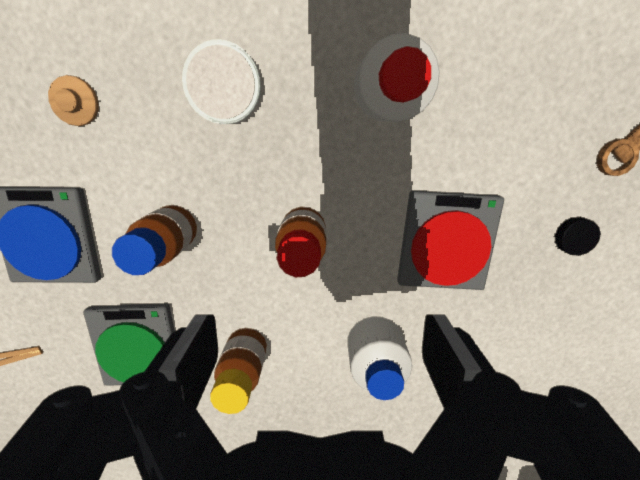

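The wrist view agrees with the top view to about 4 mm: the red cap is at (299,253) and the red pan at (451,248). I'll go down over the red bottle.

Emit:
jog_arm:
  steps: "0 0 0 0 -0.28 -0.47 0; 0 0 0 0 -0.28 -0.47 0; 0 0 0 0.8 0 0 0; 0 0 0 0.8 0 0 0; 0 0 0 0 0 0 0"

```text
clock: 3.48
tool_pos: [556.2, 59.5, 118.4]
tcp_rot: [0.498, -0.499, 0.501, 0.501]
contact_force: [-0.5, 0.3, 0.4]
grip_width: 1.0
```

```bash
python3 - <<'E'
from h import *
s,R=pose(); print(s['tool_pos'],R.round(4))
im=viewer.capture('top');cv2.imwrite('pics/t2.png',cv2.resize(im[150:330,180:420,::-1],None,fx=3,fy=3))
im=viewer.capture('side');cv2.imwrite('pics/s2.png',cv2.resize(im[150:350,200:400,::-1],None,fx=3,fy=3))
E
```

```text
[556.21523276  59.51100473 118.43833981] [[-5.2e-03 -1.0e+00 -6.0e-04]
 [-1.0e-03 -6.0e-04  1.0e+00]
 [-1.0e+00  5.2e-03 -1.0e-03]]
```

View pics/s2.png

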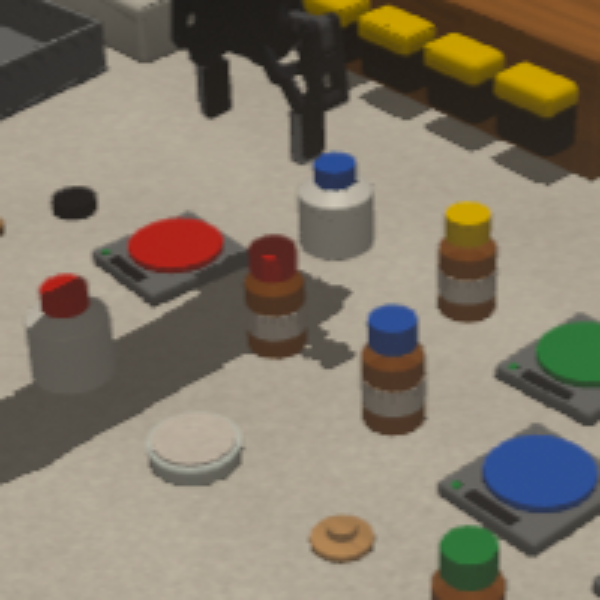

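The side view shows the open fingers above and centred on the red bottle at about (275,240) in the crop, with nothing nearby to hit. Going down to grasp.

Emit:
jog_arm:
  steps: "0 0 0 1 -0.15 -0.1 0; 0 0 0 1 0 0 0; 0 0 0 1 0 0 0; 0 0 0 1 0 0 0; 0 0 0 1 0 0 0"

```text
clock: 4.0
tool_pos: [562.5, 58.4, 21.5]
tcp_rot: [-0.501, 0.501, -0.499, -0.5]
contact_force: [0.0, -0.4, 0.2]
grip_width: 1.004
```

Emit:
jog_arm:
  steps: "0 0 0 0 0 0 60; 0 0 0 0 0 0 120; 0 0 0 0 0 0 255; 0 0 0 0 0 0 255; 0 0 0 0 0 0 255"

```text
clock: 4.42
tool_pos: [562.9, 57.5, 23.1]
tcp_rot: [-0.501, 0.501, -0.499, -0.499]
contact_force: [-1.3, -0.3, 3.2]
grip_width: 0.363
```

Emit:
jog_arm:
  steps: "0 0 0 0 0 0 255; 0 0 0 0 0 0 255; 0 0 0 0 0 0 255; 0 0 0 0 0 0 255; 0 0 0 0 0 0 255"

```text
clock: 4.83
tool_pos: [562.8, 57.6, 23.1]
tcp_rot: [0.501, -0.501, 0.499, 0.499]
contact_force: [-0.8, -0.6, 6.3]
grip_width: 0.368
```

```bash
python3 - <<'E'
from h import *
s,R=pose(); print(s['tool_pos'],s['contact_force'],s['moment'],s['grip_width'])
im=viewer.capture('side');a=cv2.resize(im[180:300,240:340,::-1],None,fx=4,fy=4)
im=viewer.capture('wrist');b=cv2.resize(im[:,80:560,::-1],(400,480)); im=cv2.imwrite('pics/s3.png',np.hstack([a,b[:480]]))
E
```

```text
[562.83266873  57.58575494  23.09606873] [-0.77994232 -0.61442539  6.282174  ] [-0.21610375  0.12239433 -0.01278957] 0.368399321398045
```

View pics/s3.png

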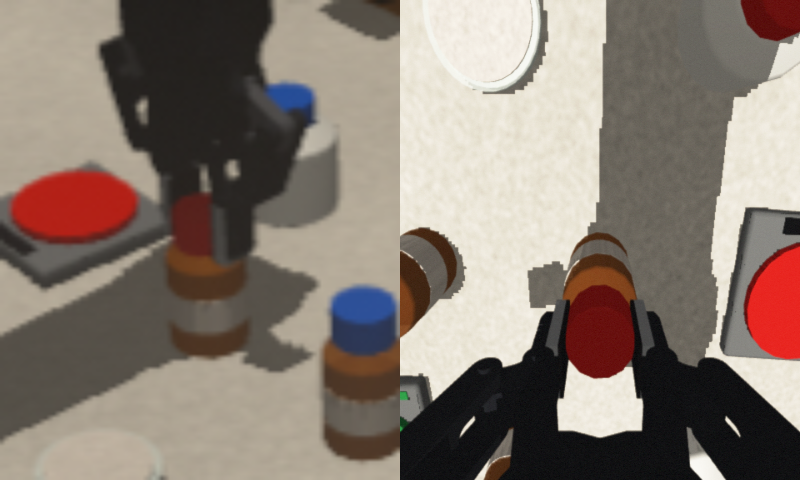

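```bash
python3 - <<'E'
from h import *
m=viewer.camera_model('side')
def pr(X):
    p=m['mtx']@(m['R']@np.array(X,float)+m['t']); p=p[:2]/p[2]; return ((p-[240,180])*4).round()
for z in(0,18,36,52,80): print('axis',z,pr([560,57,z]))
for z in(20,31,40,50,60): print('finger',z,[pr([560+d,y,z]) for d in(-11,11) for y in (40,30)])
w=viewer.camera_model('wrist'); s,R=pose(); print(R.T@((-w['R'].T@w['t'])-s['tool_pos']))
print(s['qpos'])
E
```

```text
axis 0 [210. 337.]
axis 18 [209. 309.]
axis 36 [207. 280.]
axis 52 [206. 254.]
axis 80 [204. 208.]
finger 20 [array([214., 327.]), array([227., 335.]), array([246., 310.]), array([259., 318.])]
finger 31 [array([213., 309.]), array([226., 317.]), array([245., 293.]), array([258., 300.])]
finger 40 [array([212., 295.]), array([225., 302.]), array([244., 278.]), array([257., 286.])]
finger 50 [array([212., 278.]), array([225., 286.]), array([244., 262.]), array([257., 269.])]
finger 60 [array([211., 262.]), array([224., 270.]), array([243., 246.]), array([256., 253.])]
[-173.54365056   82.44951598    0.70955393]
[-0.28814498  0.50707425  0.14526535  1.95954003 -0.11172655  0.67883746
  1.49689658]
```

The picture shows the pads on the cap: the fingertip bottom at crop row 262 projects to z of about 57 mm, although the reported TCP is z = 23. The grip width of 0.37 also fits the 33 mm cap. So the real tips sit higher than reported. I'll open, go lower in steps while watching the force, and look again.

Emit:
jog_arm:
  steps: "0 0 0 0 0 0 0; 0 0 0 0 0 0 0; 0 0 0 0 0 0 0; 0 0 0 0 0 0 0; 0 0 0 0 0 0 0"

```text
clock: 5.35
tool_pos: [561.1, 58.0, 20.9]
tcp_rot: [0.5, -0.5, 0.5, 0.5]
contact_force: [-0.5, -0.2, -0.4]
grip_width: 0.998
```

Emit:
jog_arm:
  steps: "0 0 0 0.3 0 0 0; 0 0 0 0.3 0 0 0; 0 0 0 0.2 0 0 0; 0 0 0 0 0 0 0; 0 0 0 0 0 0 0"

```text
clock: 5.77
tool_pos: [560.8, 57.8, 4.3]
tcp_rot: [0.499, -0.5, 0.5, 0.5]
contact_force: [0.9, 0.1, 0.3]
grip_width: 1.004
```

```bash
python3 - <<'E'
from h import *
s,R=pose(); print(s['tool_pos'],s['contact_force'],s['moment'],s['grip_width'])
im=viewer.capture('side');a=cv2.resize(im[180:300,240:340,::-1],None,fx=4,fy=4)
im=viewer.capture('wrist');b=cv2.resize(im[:,80:560,::-1],(400,480)); im=cv2.imwrite('pics/s4.png',np.hstack([a,b[:480]]))
print(viewer.camera_model('wrist')['mtx'])
E
```

```text
[560.78334666  57.83992951   4.32494244] [0.87158821 0.07515951 0.33565931] [-0.05364298 -0.05454574  0.00114888] 1.0041968659635687
[[360.02570813   0.         319.63455659]
 [  0.         360.02570813 244.69854087]
 [  0.           0.           1.        ]]
```

View pics/s4.png

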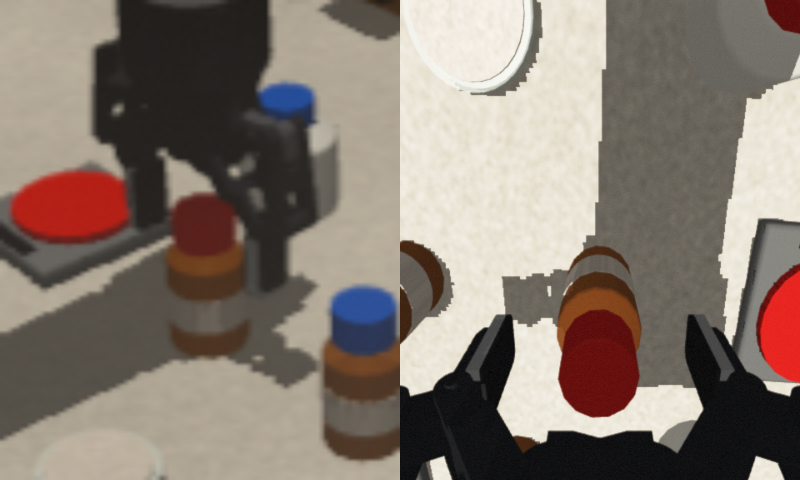

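The fingers now straddle the bottle with tips at about z = 46, so the tool reads roughly 30 mm too low. I'll go another 22 mm down, in small rows, and watch for palm contact.

Emit:
jog_arm:
  steps: "0 0 0 0.4 0 0 0; 0 0 0 0.4 0 0 0; 0 0 0 0.2 0 0 0; 0 0 0 0 0 0 0; 0 0 0 0 0 0 0"

```text
clock: 6.28
tool_pos: [560.8, 57.8, -15.6]
tcp_rot: [0.5, -0.5, 0.5, 0.5]
contact_force: [0.3, 0.9, 0.3]
grip_width: 0.999
```

Emit:
jog_arm:
  steps: "0 0 0 0.1 0 0 0; 0 0 0 0 0 0 0; 0 0 0 0 0 0 60; 0 0 0 0 0 0 120; 0 0 0 0 0 0 255"

```text
clock: 6.7
tool_pos: [561.3, 57.9, -16.8]
tcp_rot: [-0.5, 0.5, -0.5, -0.5]
contact_force: [-0.9, 0.3, -0.4]
grip_width: 0.606
```

Emit:
jog_arm:
  steps: "0 0 0 0 0 0 255; 0 0 0 0 0 0 255; 0 0 0 0 0 0 255; 0 0 0 0 0 0 255; 0 0 0 0 0 0 255"

```text
clock: 7.12
tool_pos: [561.7, 58.0, -16.5]
tcp_rot: [-0.5, 0.5, -0.5, -0.5]
contact_force: [-0.9, -0.1, 4.9]
grip_width: 0.471
```

```bash
python3 - <<'E'
from h import *
s,R=pose(); print(s['tool_pos'],s['contact_force'],s['moment'],s['grip_width'])
im=viewer.capture('side');a=cv2.resize(im[180:300,240:340,::-1],None,fx=4,fy=4)
im=viewer.capture('wrist');b=cv2.resize(im[:,80:560,::-1],(400,480)); im=cv2.imwrite('pics/s5.png',np.hstack([a,b[:480]]))
E
```

```text
[561.72354384  58.0215784  -16.53056687] [-0.89932135 -0.07124439  4.87620725] [-0.02284084  0.10005823 -0.02696328] 0.4712876002103294
```

View pics/s5.png

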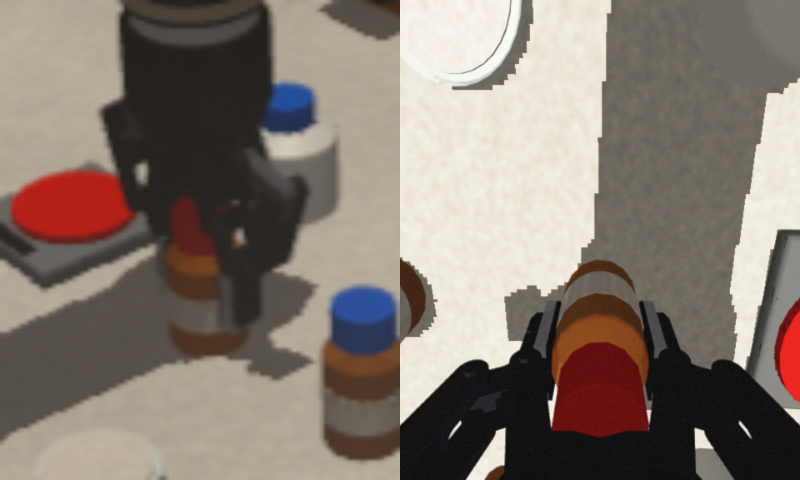

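The grip is now on the body: width 0.47 matches 40–42 mm, the tips are near z = 18, and the reported TCP is z = -16.5. I'll lift 50 mm and carry it by (+17, +134.5) mm to the red pan.

Emit:
jog_arm:
  steps: "0 0 0 -0.25 0 0 255; 0 0 0 -0.5 0 0 255; 0 0 0 -0.75 0 0 255; 0 0 0 -0.75 0 0 255; 0 0 0 -0.25 0 0 255"

```text
clock: 7.63
tool_pos: [562.4, 58.0, 35.1]
tcp_rot: [0.501, -0.501, 0.499, 0.499]
contact_force: [0.3, 1.0, -0.6]
grip_width: 0.474
```

Emit:
jog_arm:
  steps: "0 0 0 0 -0.05 0.4 255; 0 0 0 0 -0.1 0.7 255; 0 0 0 0 -0.1 0.8 255; 0 0 0 0 -0.1 0.8 255; 0 0 0 0 -0.1 0.8 255"

```text
clock: 8.05
tool_pos: [569.3, 130.4, 31.8]
tcp_rot: [0.499, -0.5, 0.5, 0.501]
contact_force: [-0.8, 0.5, -0.9]
grip_width: 0.477
```

Emit:
jog_arm:
  steps: "0 0 0 0 -0.1 0.8 255; 0 0 0 0 -0.1 0.8 255; 0 0 0 0 -0.1 0.8 255; 0 0 0 0 -0.1 0.6 255; 0 0 0 0 0 0.225 255"

```text
clock: 8.47
tool_pos: [578.0, 196.0, 32.6]
tcp_rot: [0.499, -0.501, 0.499, 0.501]
contact_force: [0.1, 0.3, -0.7]
grip_width: 0.481
```

Emit:
jog_arm:
  steps: "0 0 0 0.4 0 0 255; 0 0 0 0.5 0 0 255; 0 0 0 0.3 0 0 255; 0 0 0 0.1 0 0 255; 0 0 0 0 0 0 255"

```text
clock: 8.88
tool_pos: [577.3, 190.9, 5.7]
tcp_rot: [0.499, -0.499, 0.501, 0.5]
contact_force: [-0.4, -0.0, -0.7]
grip_width: 0.477
```

```bash
python3 - <<'E'
from h import *
s,R=pose(); print(s['tool_pos'],s['contact_force'],s['moment'],s['grip_width'])
im=viewer.capture('side');a=cv2.resize(im[160:280,220:320,::-1],None,fx=4,fy=4)
im=viewer.capture('top');b=cv2.resize(im[180:300,160:260,::-1],(400,480)); im=cv2.imwrite('pics/s6.png',np.hstack([a,b[:480]]))
E
```

```text
[577.34918106 190.91903228   5.73467271] [-0.44449178 -0.04574392 -0.73480391] [-0.01027139 -0.03492469 -0.05088087] 0.47716752106847937
```

View pics/s6.png

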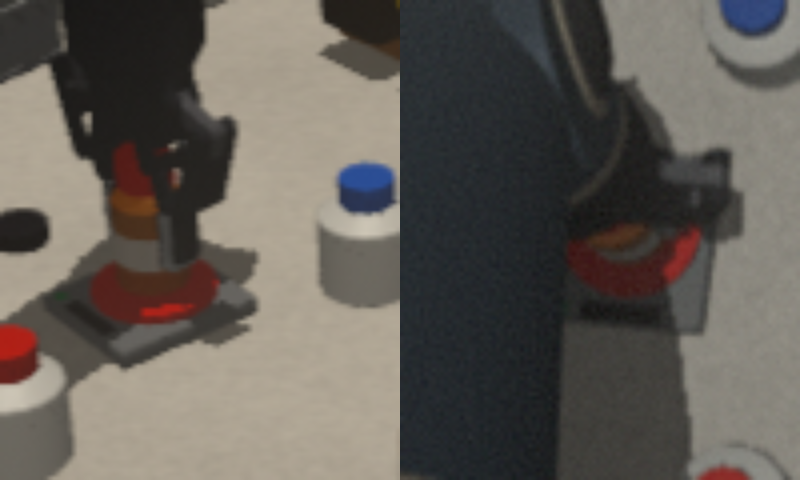

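The side crop shows the bottle over the middle of the red pan at about (152,290), nearly touching. I'll lower it gently until there is contact.

Emit:
jog_arm:
  steps: "0 0 0 0.08 0 0 255; 0 0 0 0.06 0 0 255; 0 0 0 0.06 0 0 255; 0 0 0 0 0 0 255; 0 0 0 0 0 0 255"

```text
clock: 9.4
tool_pos: [578.1, 192.4, 3.0]
tcp_rot: [0.5, -0.5, 0.5, 0.5]
contact_force: [-0.4, 0.2, -1.5]
grip_width: 0.482
```

Emit:
jog_arm:
  steps: "0 0 0 0.05 0 0 255; 0 0 0 0.05 0 0 255; 0 0 0 0 0 0 255; 0 0 0 0 0 0 255; 0 0 0 0 0 0 255"

```text
clock: 9.82
tool_pos: [578.3, 192.5, 1.5]
tcp_rot: [0.5, -0.5, 0.5, 0.5]
contact_force: [-0.4, -0.2, 4.5]
grip_width: 0.481
```

Contact at z = 1.5 with 4.5 N, exactly as predicted. Release, retreat and go above the yellow bottle.

Emit:
jog_arm:
  steps: "0 0 0 0 0 0 120; 0 0 0 0 0 0 60; 0 0 0 0 0 0 0; 0 0 0 0 0 0 0; 0 0 0 0 0 0 0"

```text
clock: 10.23
tool_pos: [578.1, 192.4, 0.8]
tcp_rot: [0.5, -0.5, 0.5, 0.5]
contact_force: [-0.4, -0.0, 0.7]
grip_width: 0.999
```

Emit:
jog_arm:
  steps: "0 0 0 -0.4 0 0 0; 0 0 0 -0.8 0 0 0; 0 0 0 -0.9 0 0 0; 0 0 0 -0.9 0 0 0; 0 0 0 -0.9 0 0 0"

```text
clock: 10.65
tool_pos: [578.2, 192.3, 80.3]
tcp_rot: [-0.5, 0.5, -0.5, -0.5]
contact_force: [0.4, -0.1, 0.1]
grip_width: 1.001
```

Emit:
jog_arm:
  steps: "0 0 0 -0.5 0 0 0; 0 0 0 0 -0.55 -0.98 0; 0 0 0 0 -0.55 -0.98 0; 0 0 0 0 -0.55 -0.98 0; 0 0 0 0 -0.55 -0.98 0"

```text
clock: 11.07
tool_pos: [622.5, 113.3, 89.3]
tcp_rot: [0.5, -0.5, 0.5, 0.5]
contact_force: [0.2, -0.4, -0.5]
grip_width: 0.997
```

Emit:
jog_arm:
  steps: "0 0 0 0 -0.55 -0.98 0; 0 0 0 0 -0.55 -0.98 0; 0 0 0 0 -0.55 -0.98 0; 0 0 0 0 -0.55 -0.98 0; 0 0 0 0 -0.3 -0.5 0"

```text
clock: 11.48
tool_pos: [673.2, 21.9, 89.1]
tcp_rot: [0.5, -0.5, 0.501, 0.499]
contact_force: [0.2, -0.0, -0.0]
grip_width: 0.999
```

```bash
python3 - <<'E'
from h import *
s,R=pose(); print(s['tool_pos'],s['contact_force'])
m=viewer.camera_model('wrist'); im=viewer.capture('wrist'); cv2.imwrite('pics/w7.png',im[:,:,::-1])
for c in('yellow','green'):
  for p,st in blobs(im,c,90,40,200): print(c,p,st,'z80',back(m,p,80).round(1)[:2],'z18',back(m,p,18).round(1)[:2])
t=viewer.capture('top');cv2.imwrite('pics/t7.png',cv2.resize(t[140:340,180:400,::-1],None,fx=2.5,fy=2.5))
E
```

```text
[673.1739334   21.9323889   89.09263594] [ 0.23676822 -0.01481409 -0.03644739]
yellow [273.4 296. ] [ 244  265   58   62 2840] z80 [682.5  -3.3] z18 [713.7 -12.3]
green [127.4 260.6] [  77  215  102   92 7177] z80 [661.  -81.8] z18 [ 684.9 -117.4]
```

View pics/t7.png

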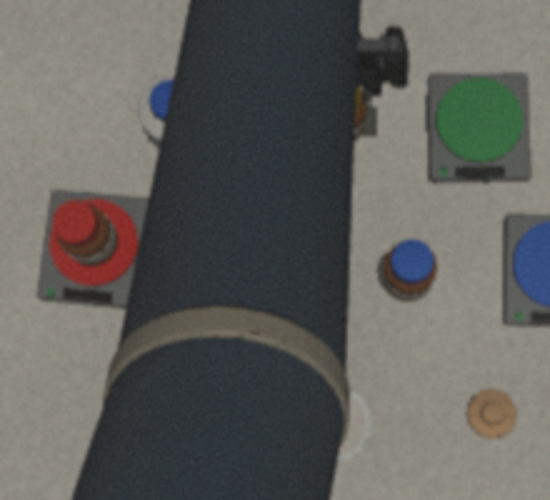

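The top view shows the red bottle standing on the red pan, with its cap at crop (76,222), as perspective would have it. Next I align over yellow and go down in two stages.

Emit:
jog_arm:
  steps: "0 0 0 0 -0.4 -0.7 0; 0 0 0 0 -0.35 -0.6 0; 0 0 0 0.5 0 0 0; 0 0 0 0.5 0 0 0; 0 0 0 0 0 0 0"

```text
clock: 12.0
tool_pos: [684.8, 0.6, 65.7]
tcp_rot: [0.498, -0.499, 0.501, 0.502]
contact_force: [-0.5, -0.0, -0.8]
grip_width: 1.0
```

```bash
python3 - <<'E'
from h import *
m=viewer.camera_model('top'); print('red cap z98',back(m,(210.4,228.8),98))
s,R=pose(); print(s['tool_pos'],s['contact_force'])
im=viewer.capture('side');a=cv2.resize(im[160:280,300:420,::-1],None,fx=3.3,fy=3.3)
b=cv2.resize(viewer.capture('wrist')[:,80:560,::-1],(396,396)); cv2.imwrite('pics/s8.png',np.hstack([a,b]))
E
```

```text
red cap z98 [576.95373015 189.48010266  98.        ]
[6.84837390e+02 5.62977322e-01 6.57031464e+01] [-0.47215883 -0.0087067  -0.76130589]
```

View pics/s8.png

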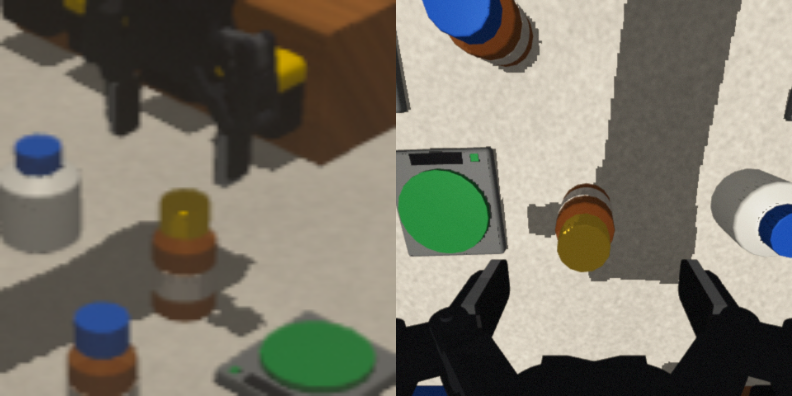

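Red checks out within about 3 mm of its pan centre. The yellow bottle lies about 5 mm towards -y of the finger centre, so I'll correct that and descend.

Emit:
jog_arm:
  steps: "0 0 0 0.4 -0.1 -0.25 0; 0 0 0 0.9 0 0 0; 0 0 0 1 0 0 0; 0 0 0 1 0 0 0; 0 0 0 0.7 0 0 0"

```text
clock: 12.52
tool_pos: [688.4, -5.2, -13.0]
tcp_rot: [0.499, -0.5, 0.5, 0.501]
contact_force: [-1.4, 0.2, -0.2]
grip_width: 1.002
```

Emit:
jog_arm:
  steps: "0 0 0 0 0 0 0; 0 0 0 0 0 0 60; 0 0 0 0 0 0 120; 0 0 0 0 0 0 255; 0 0 0 0 0 0 255"

```text
clock: 12.93
tool_pos: [690.6, -5.4, -9.1]
tcp_rot: [-0.501, 0.501, -0.499, -0.499]
contact_force: [2.5, 0.1, 2.6]
grip_width: 0.478
```

Emit:
jog_arm:
  steps: "0 0 0 0 0 0 255; 0 0 0 0 0 0 255; 0 0 0 0 0 0 255; 0 0 0 0 0 0 255; 0 0 0 0 0 0 255"

```text
clock: 13.35
tool_pos: [690.8, -5.4, -9.2]
tcp_rot: [-0.501, 0.501, -0.499, -0.499]
contact_force: [-0.1, -0.5, 6.1]
grip_width: 0.471
```

Emit:
jog_arm:
  steps: "0 0 0 -0.25 0 0 255; 0 0 0 -0.5 0 0 255; 0 0 0 -0.75 0 0 255; 0 0 0 -0.75 0 0 255; 0 0 0 -0.25 0.2 -0.5 255"

```text
clock: 13.77
tool_pos: [687.8, -12.3, 42.4]
tcp_rot: [-0.501, 0.502, -0.497, -0.5]
contact_force: [1.3, 0.8, -0.8]
grip_width: 0.472
```

Emit:
jog_arm:
  steps: "0 0 0 0 0.39 -1 255; 0 0 0 0 0.39 -1 255; 0 0 0 0 0.39 -1 255; 0 0 0 0 0.39 -1 255; 0 0 0 0 0.39 -1 255"

```text
clock: 14.18
tool_pos: [645.3, -117.2, 39.5]
tcp_rot: [-0.5, 0.5, -0.5, -0.5]
contact_force: [-0.6, 0.4, -0.3]
grip_width: 0.473
```

Emit:
jog_arm:
  steps: "0 0 0 0 0.39 -1 255; 0 0 0 0 0.39 -1 255; 0 0 0 0 0.39 -1 255; 0 0 0 0 0.39 -1 255; 0 0 0 0 0.39 -1 255"

```text
clock: 14.6
tool_pos: [606.2, -217.2, 39.5]
tcp_rot: [0.5, -0.5, 0.5, 0.5]
contact_force: [0.1, -0.0, -1.1]
grip_width: 0.473
```

Emit:
jog_arm:
  steps: "0 0 0 0 0.39 -1 255; 0 0 0 0 0.39 -1 255; 0 0 0 0 0.39 -1 255; 0 0 0 0 0.39 -1 255; 0 0 0 0 0.29 -0.65 255"

```text
clock: 15.02
tool_pos: [568.4, -311.9, 39.5]
tcp_rot: [0.5, -0.5, 0.501, 0.499]
contact_force: [-0.2, -1.0, -0.0]
grip_width: 0.472
```

Emit:
jog_arm:
  steps: "0 0 0 0 0 0 255; 0 0 0 0.4 0 0 255; 0 0 0 0.4 0 0 255; 0 0 0 0.2 0 0 255; 0 0 0 0 0 0 255"

```text
clock: 15.43
tool_pos: [570.1, -305.7, 17.0]
tcp_rot: [0.499, -0.5, 0.499, 0.502]
contact_force: [-0.4, 0.2, -0.3]
grip_width: 0.467
```

```bash
python3 - <<'E'
from h import *
s,R=pose(); print(s['tool_pos'],s['contact_force'],s['grip_width'])
im=viewer.capture('side');a=cv2.resize(im[270:390,370:490,::-1],None,fx=3.3,fy=3.3)
b=cv2.resize(viewer.capture('top')[190:310,410:530,::-1],(396,396)); cv2.imwrite('pics/s9.png',np.hstack([a,b]))
E
```

```text
[ 570.12471035 -305.69153927   16.96883706] [-0.35104633  0.21881024 -0.28379759] 0.4666332012449988
```

View pics/s9.png

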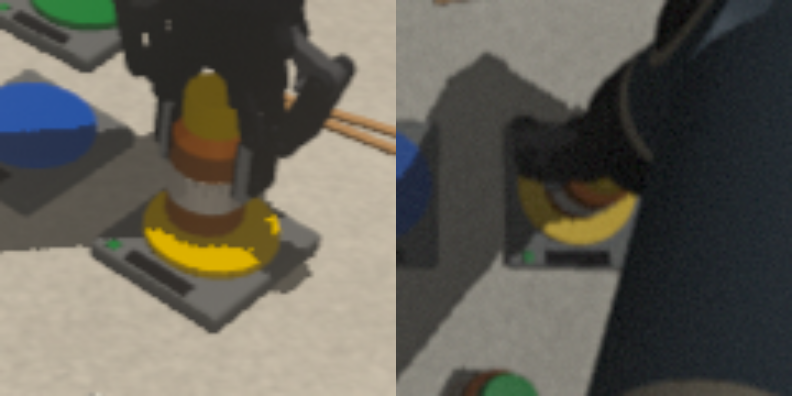

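Emit:
jog_arm:
  steps: "0 0 0 0.1 -0.05 -0.1 255; 0 0 0 0.1 0 0 255; 0 0 0 0.1 0 0 255; 0 0 0 0.05 0 0 255; 0 0 0 0 0 0 255"

```text
clock: 15.95
tool_pos: [571.2, -310.3, 11.7]
tcp_rot: [0.5, -0.5, 0.5, 0.5]
contact_force: [0.2, -0.3, -1.1]
grip_width: 0.475
```

Emit:
jog_arm:
  steps: "0 0 0 0.05 0 0 255; 0 0 0 0.03 0 0 255; 0 0 0 0 0 0 255; 0 0 0 0 0 0 255; 0 0 0 0 0 0 255"

```text
clock: 16.37
tool_pos: [571.5, -310.4, 10.4]
tcp_rot: [-0.5, 0.5, -0.5, -0.5]
contact_force: [-0.1, 0.6, -1.1]
grip_width: 0.469
```

Emit:
jog_arm:
  steps: "0 0 0 0.05 0 0.05 255; 0 0 0 0.03 0 0 255; 0 0 0 0 0 0 255; 0 0 0 0 0 0 255; 0 0 0 0 0 0 255"

```text
clock: 16.78
tool_pos: [571.5, -309.2, 8.9]
tcp_rot: [0.5, -0.5, 0.5, 0.5]
contact_force: [-0.7, 0.9, 0.6]
grip_width: 0.472
```

Emit:
jog_arm:
  steps: "0 0 0 0.05 0 0 255; 0 0 0 0 0 0 255; 0 0 0 0 0 0 255; 0 0 0 0 0 0 255; 0 0 0 0 0 0 255"

```text
clock: 17.2
tool_pos: [571.5, -309.2, 8.8]
tcp_rot: [0.5, -0.5, 0.5, 0.5]
contact_force: [-2.0, 2.3, 7.0]
grip_width: 0.471
```

Contact at z = 8.8, as predicted. Release, rise and go to the green bottle.

Emit:
jog_arm:
  steps: "0 0 0 0 0 0 120; 0 0 0 0 0 0 60; 0 0 0 0 0 0 0; 0 0 0 0 0 0 0; 0 0 0 0 0 0 0"

```text
clock: 17.62
tool_pos: [571.3, -309.4, 7.5]
tcp_rot: [0.5, -0.5, 0.5, 0.5]
contact_force: [0.5, -0.1, -0.5]
grip_width: 0.999
```

Emit:
jog_arm:
  steps: "0 0 0 -0.4 0 0 0; 0 0 0 -0.8 0 0 0; 0 0 0 -0.9 0 0 0; 0 0 0 -0.9 0 0 0; 0 0 0 -0.9 0 0 0"

```text
clock: 18.03
tool_pos: [571.4, -309.4, 87.1]
tcp_rot: [-0.5, 0.5, -0.5, -0.5]
contact_force: [0.5, -1.4, 0.2]
grip_width: 1.0
```

Emit:
jog_arm:
  steps: "0 0 0 0 0.84 0.36 0; 0 0 0 0 0.84 0.36 0; 0 0 0 0 0.84 0.36 0; 0 0 0 0 0.84 0.36 0; 0 0 0 0 0.84 0.36 0"

```text
clock: 18.45
tool_pos: [486.7, -273.2, 86.4]
tcp_rot: [-0.5, 0.5, -0.5, -0.5]
contact_force: [-0.6, -0.8, 0.1]
grip_width: 1.0
```

Emit:
jog_arm:
  steps: "0 0 0 0 0.84 0.36 0; 0 0 0 0 0.84 0.36 0; 0 0 0 0 0.84 0.36 0; 0 0 0 0.5 0 0 0; 0 0 0 0 0 0 0"

```text
clock: 18.87
tool_pos: [436.1, -251.4, 75.2]
tcp_rot: [0.5, -0.5, 0.5, 0.501]
contact_force: [0.3, 0.7, -0.6]
grip_width: 0.999
```

```bash
python3 - <<'E'
from h import *
s,R=pose(); print(s['tool_pos'],s['contact_force'])
m=viewer.camera_model('wrist'); im=viewer.capture('wrist')
for c in('yellow','green'):
  for p,st in blobs(im,c,90,40,200): print(c,p,st,'z80',back(m,p,80).round(1)[:2],'z18',back(m,p,18).round(1)[:2])
a=cv2.resize(im[:,:,::-1],(400,300));b=cv2.resize(viewer.capture('top')[180:360,300:540,::-1],(400,300)); cv2.imwrite('pics/s10.png',np.hstack([a,b]))
E
```

```text
[ 436.06906845 -251.36165464   75.15976568] [ 0.311329    0.68298969 -0.61849684]
yellow [249.1 393.1] [ 202  366   91   66 2801] z80 [ 500.1 -291. ] z18 [ 553.9 -305.8]
green [319.2 279.3] [ 289  246   61   67 3241] z80 [ 429.  -250.8] z18 [ 456.7 -250.8]
```

View pics/s10.png

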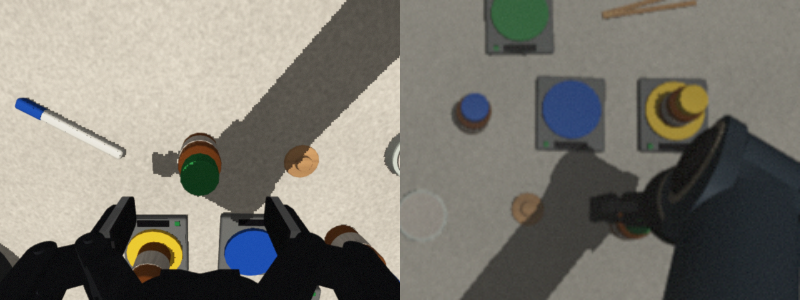

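The yellow bottle stands on its pan, and the green cap sits central between the open fingers. Descend and grip.

Emit:
jog_arm:
  steps: "0 0 0 0.7 0 0 0; 0 0 0 1 0 0 0; 0 0 0 1 0 0 0; 0 0 0 1 0 0 0; 0 0 0 0.85 0 0 0"

```text
clock: 19.38
tool_pos: [438.2, -252.3, -16.3]
tcp_rot: [-0.5, 0.5, -0.5, -0.5]
contact_force: [0.3, -1.0, -0.5]
grip_width: 0.999
```

Emit:
jog_arm:
  steps: "0 0 0 0 0 0 0; 0 0 0 0 0 0 60; 0 0 0 0 0 0 120; 0 0 0 0 0 0 255; 0 0 0 0 0 0 255"

```text
clock: 19.8
tool_pos: [438.3, -252.4, -13.8]
tcp_rot: [-0.5, 0.501, -0.499, -0.499]
contact_force: [2.2, -0.6, 2.8]
grip_width: 0.475
```

Emit:
jog_arm:
  steps: "0 0 0 0 0 0 255; 0 0 0 0 0 0 255; 0 0 0 0 0 0 255; 0 0 0 0 0 0 255; 0 0 0 0 0 0 255"

```text
clock: 20.22
tool_pos: [438.3, -252.5, -13.8]
tcp_rot: [-0.5, 0.501, -0.499, -0.499]
contact_force: [-0.3, -0.1, 6.9]
grip_width: 0.474
```

Emit:
jog_arm:
  steps: "0 0 0 -0.25 0 0 255; 0 0 0 -0.5 0 0 255; 0 0 0 -0.75 0 0 255; 0 0 0 -0.75 0 0 255; 0 0 0 -0.25 -0.5 0.26 255"

```text
clock: 20.63
tool_pos: [446.1, -248.3, 37.0]
tcp_rot: [0.501, -0.5, 0.501, 0.499]
contact_force: [-0.4, -0.3, -0.9]
grip_width: 0.478
```

Emit:
jog_arm:
  steps: "0 0 0 0 -0.98 0.51 255; 0 0 0 0 -0.98 0.51 255; 0 0 0 0 -0.98 0.51 255; 0 0 0 0 -0.98 0.51 255; 0 0 0 0 -0.98 0.5 255"

```text
clock: 21.05
tool_pos: [546.4, -194.2, 34.9]
tcp_rot: [0.5, -0.5, 0.499, 0.5]
contact_force: [0.0, -0.3, -0.4]
grip_width: 0.474
```

Emit:
jog_arm:
  steps: "0 0 0 0 -0.98 0.51 255; 0 0 0 0 -0.98 0.51 255; 0 0 0 0 -0.98 0.51 255; 0 0 0 0 -0.98 0.51 255; 0 0 0 0 -0.98 0.5 255"

```text
clock: 21.47
tool_pos: [644.2, -143.1, 34.6]
tcp_rot: [0.5, -0.5, 0.5, 0.501]
contact_force: [0.3, -0.2, -1.7]
grip_width: 0.474
```

Emit:
jog_arm:
  steps: "0 0 0 0 -0.98 0.51 255; 0 0 0 0 -0.98 0.51 255; 0 0 0 0 -0.41 0.21 255; 0 0 0 0 0 0 255; 0 0 0 0.4 0 0 255"

```text
clock: 21.88
tool_pos: [691.0, -120.3, 27.7]
tcp_rot: [-0.5, 0.501, -0.499, -0.5]
contact_force: [-0.1, 0.7, -0.9]
grip_width: 0.474
```

Emit:
jog_arm:
  steps: "0 0 0 0.4 0 0 255; 0 0 0 0.2 0 0 255; 0 0 0 0.1 0 0 255; 0 0 0 0 0 0 255; 0 0 0 0 0 0 255"

```text
clock: 22.3
tool_pos: [689.9, -120.8, 12.6]
tcp_rot: [0.5, -0.5, 0.5, 0.5]
contact_force: [-0.1, 0.7, -1.1]
grip_width: 0.471
```

```bash
python3 - <<'E'
from h import *
s,R=pose(); print(s['tool_pos'],s['contact_force'],s['grip_width'])
im=viewer.capture('side');a=cv2.resize(im[190:310,330:450,::-1],None,fx=3.3,fy=3.3)
b=cv2.resize(viewer.capture('wrist')[:,80:560,::-1],(396,396)); cv2.imwrite('pics/s11.png',np.hstack([a,b]))
E
```

```text
[ 689.86102779 -120.82170199   12.63296576] [-0.07544764  0.72040856 -1.1499072 ] 0.47137471091075844
```

View pics/s11.png

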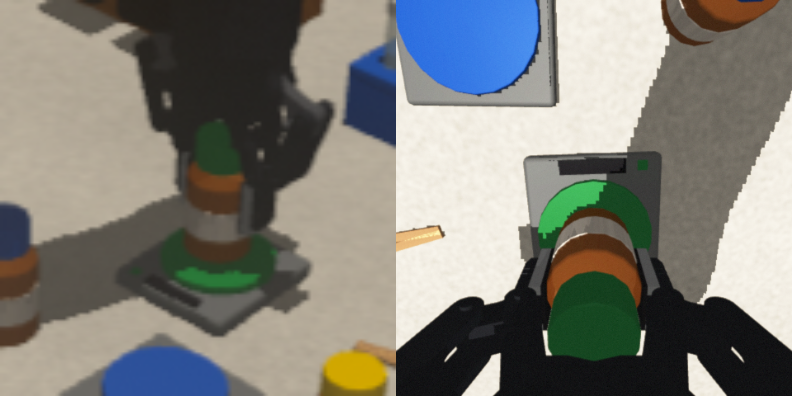

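The green bottle is centred over its pan and about 8 mm above it. Lower gently.

Emit:
jog_arm:
  steps: "0 0 0 0.15 0 0 255; 0 0 0 0.1 0 0 255; 0 0 0 0.08 0 0 255; 0 0 0 0 0 0 255; 0 0 0 0 0 0 255"

```text
clock: 22.82
tool_pos: [690.2, -120.2, 5.9]
tcp_rot: [0.5, -0.5, 0.5, 0.5]
contact_force: [-0.5, -0.1, -1.4]
grip_width: 0.476
```

Emit:
jog_arm:
  steps: "0 0 0 0.05 0 0 255; 0 0 0 0 0 0 255; 0 0 0 0 0 0 255; 0 0 0 0 0 0 255; 0 0 0 0 0 0 255"

```text
clock: 23.23
tool_pos: [690.4, -120.3, 5.2]
tcp_rot: [-0.5, 0.5, -0.5, -0.5]
contact_force: [0.2, -0.1, -2.6]
grip_width: 0.474
```

Emit:
jog_arm:
  steps: "0 0 0 0.05 0 0 255; 0 0 0 0.03 0 0 255; 0 0 0 0 0 0 255; 0 0 0 0 0 0 255; 0 0 0 0 0 0 255"

```text
clock: 23.65
tool_pos: [690.5, -120.3, 4.2]
tcp_rot: [-0.5, 0.5, -0.5, -0.5]
contact_force: [-1.3, 0.3, 5.2]
grip_width: 0.473
```

Emit:
jog_arm:
  steps: "0 0 0 0 0 0 120; 0 0 0 0 0 0 60; 0 0 0 0 0 0 0; 0 0 0 0 0 0 0; 0 0 0 0 0 0 0"

```text
clock: 24.07
tool_pos: [690.3, -120.3, 3.2]
tcp_rot: [0.5, -0.5, 0.5, 0.5]
contact_force: [0.9, -0.1, 0.5]
grip_width: 1.001
```

Emit:
jog_arm:
  steps: "0 0 0 -0.4 0 0 0; 0 0 0 -0.8 0 0 0; 0 0 0 -0.9 0 0 0; 0 0 0 -0.9 0 0 0; 0 0 0 -0.9 0 0 0"

```text
clock: 24.48
tool_pos: [690.4, -120.4, 82.9]
tcp_rot: [-0.5, 0.5, -0.5, -0.5]
contact_force: [-1.1, 0.1, 0.2]
grip_width: 1.002
```

Emit:
jog_arm:
  steps: "0 0 0 0 0.93 0.4 0; 0 0 0 0 0.93 0.4 0; 0 0 0 0 0.93 0.4 0; 0 0 0 0 0.93 0.4 0; 0 0 0 0 0.93 0.4 0"

```text
clock: 24.9
tool_pos: [596.6, -80.1, 82.3]
tcp_rot: [-0.5, 0.5, -0.5, -0.5]
contact_force: [0.0, -0.3, 0.3]
grip_width: 1.001
```

Emit:
jog_arm:
  steps: "0 0 0 0 0.93 0.4 0; 0 0 0 0 0.93 0.4 0; 0 0 0 0.5 0 0 0; 0 0 0 0 0 0 0; 0 0 0 0 0 0 0"

```text
clock: 25.32
tool_pos: [560.6, -64.6, 71.7]
tcp_rot: [-0.5, 0.5, -0.5, -0.5]
contact_force: [0.1, -0.8, -0.8]
grip_width: 1.002
```

```bash
python3 - <<'E'
from h import *
s,R=pose(); print(s['tool_pos'],s['contact_force'])
m=viewer.camera_model('wrist'); im=viewer.capture('wrist')
for c in('blue','red'):
  for p,st in blobs(im,c,90,40,200): print(c,p,st,'z80',back(m,p,80).round(1)[:2],'z18',back(m,p,18).round(1)[:2])
a=cv2.resize(im[:,:,::-1],(400,300));b=cv2.resize(viewer.capture('side')[180:360,260:500,::-1],(400,300)); cv2.imwrite('pics/s12.png',np.hstack([a,b]))
E
```

```text
[560.59993038 -64.62116132  71.72345685] [ 0.0550366  -0.76941627 -0.8183727 ]
blue [145.1 259.5] [  91  210  109  100 8385] z80 [ 541.4 -149.6] z18 [ 565.2 -181.7]
blue [321.1 280.6] [ 290  247   63   68 3420] z80 [552.7 -63.1] z18 [580.7 -62.8]
```

View pics/s12.png

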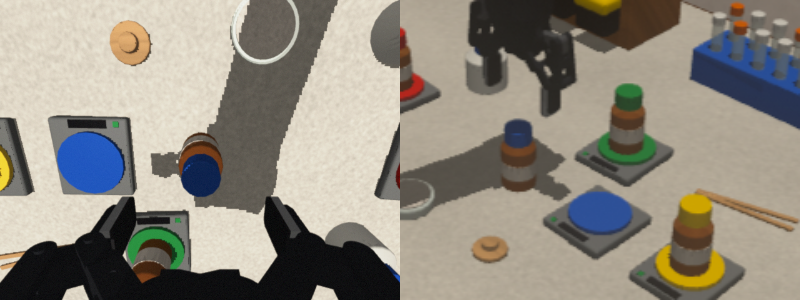

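Green and yellow stand centred on their pans. The blue cap is at the same spot between the fingers as the green one was, so descend and grip.

Emit:
jog_arm:
  steps: "0 0 0 0.6 0 0 0; 0 0 0 1 0 0 0; 0 0 0 1 0 0 0; 0 0 0 1 0 0 0; 0 0 0 0.8 0 0 0"

```text
clock: 25.83
tool_pos: [559.8, -64.6, -18.6]
tcp_rot: [0.5, -0.5, 0.5, 0.5]
contact_force: [-0.7, 0.2, 0.8]
grip_width: 0.997
```

Emit:
jog_arm:
  steps: "0 0 0 0 0 0 0; 0 0 0 0 0 0 60; 0 0 0 0 0 0 120; 0 0 0 0 0 0 255; 0 0 0 0 0 0 255"

```text
clock: 26.25
tool_pos: [561.3, -64.5, -15.0]
tcp_rot: [-0.501, 0.501, -0.499, -0.499]
contact_force: [2.3, -0.8, 1.0]
grip_width: 0.474
```

Emit:
jog_arm:
  steps: "0 0 0 0 0 0 255; 0 0 0 0 0 0 255; 0 0 0 0 0 0 255; 0 0 0 0 0 0 255; 0 0 0 0 0 0 255"

```text
clock: 26.67
tool_pos: [561.3, -64.5, -15.1]
tcp_rot: [-0.501, 0.501, -0.499, -0.499]
contact_force: [0.2, -0.0, 5.7]
grip_width: 0.478
```

Emit:
jog_arm:
  steps: "0 0 0 -0.25 0 0 255; 0 0 0 -0.5 0 0 255; 0 0 0 -0.75 0 0 255; 0 0 0 -0.75 0 0 255; 0 0 0 -0.25 0 -0.4 255"

```text
clock: 27.08
tool_pos: [561.4, -70.7, 35.8]
tcp_rot: [-0.5, 0.501, -0.498, -0.5]
contact_force: [0.0, -0.4, -1.6]
grip_width: 0.475
```

Emit:
jog_arm:
  steps: "0 0 0 0 -0.1 -0.8 255; 0 0 0 0 -0.1 -0.9 255; 0 0 0 0 -0.1 -0.9 255; 0 0 0 0 -0.1 -0.9 255; 0 0 0 0 -0.1 -0.9 255"

```text
clock: 27.5
tool_pos: [569.6, -161.9, 33.5]
tcp_rot: [0.5, -0.5, 0.5, 0.5]
contact_force: [0.5, 0.4, -1.5]
grip_width: 0.475
```

Emit:
jog_arm:
  steps: "0 0 0 0 0 -0.8 255; 0 0 0 0 0 -0.37 255; 0 0 0 0.4 0 0 255; 0 0 0 0.5 0 0 255; 0 0 0 0.2 0 0 255"

```text
clock: 27.92
tool_pos: [568.9, -181.8, 9.5]
tcp_rot: [0.499, -0.499, 0.5, 0.502]
contact_force: [-0.3, 0.8, -1.5]
grip_width: 0.478
```

Emit:
jog_arm:
  steps: "0 0 0 0.1 0 0 255; 0 0 0 0 0 0 255; 0 0 0 0 0 0 255; 0 0 0 0 0 0 255; 0 0 0 0 0 0 255"

```text
clock: 28.33
tool_pos: [570.5, -183.5, 9.9]
tcp_rot: [-0.5, 0.5, -0.5, -0.5]
contact_force: [-0.1, -0.1, -1.3]
grip_width: 0.476
```

```bash
python3 - <<'E'
from h import *
s,R=pose(); print(s['tool_pos'],s['contact_force'],s['grip_width'])
im=viewer.capture('side');a=cv2.resize(im[230:350,320:440,::-1],None,fx=3.3,fy=3.3)
b=cv2.resize(viewer.capture('wrist')[:,80:560,::-1],(396,396)); cv2.imwrite('pics/s13.png',np.hstack([a,b]))
E
```

```text
[ 570.50255428 -183.54711249    9.88282066] [-0.07733291 -0.06082136 -1.31348278] 0.4760840402757865
```

View pics/s13.png

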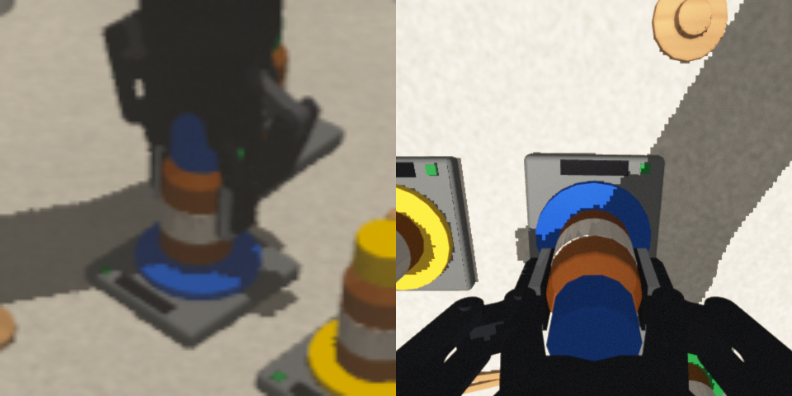

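The blue bottle is centred over its pan; contact is expected 7 mm lower.

Emit:
jog_arm:
  steps: "0 0 0 0.15 0 0 255; 0 0 0 0.08 0 0 255; 0 0 0 0.05 0 0 255; 0 0 0 0 0 0 255; 0 0 0 0 0 0 255"

```text
clock: 28.85
tool_pos: [570.1, -183.8, 3.8]
tcp_rot: [0.5, -0.5, 0.5, 0.5]
contact_force: [-0.4, -0.1, -2.1]
grip_width: 0.478
```

Emit:
jog_arm:
  steps: "0 0 0 0.05 0 0 255; 0 0 0 0 0 0 255; 0 0 0 0 0 0 255; 0 0 0 0 0 0 255; 0 0 0 0 0 0 255"

```text
clock: 29.27
tool_pos: [570.3, -183.9, 3.0]
tcp_rot: [-0.5, 0.5, -0.5, -0.5]
contact_force: [0.9, -0.7, -2.1]
grip_width: 0.477
```

Emit:
jog_arm:
  steps: "0 0 0 0.05 0 0 255; 0 0 0 0.02 0 0 255; 0 0 0 0 0 0 255; 0 0 0 0 0 0 255; 0 0 0 0 0 0 255"

```text
clock: 29.68
tool_pos: [570.4, -183.8, 3.0]
tcp_rot: [-0.5, 0.5, -0.5, -0.5]
contact_force: [-2.3, 1.0, 9.2]
grip_width: 0.472
```

Contact. Release and rise, then swing aside for a final look.

Emit:
jog_arm:
  steps: "0 0 0 0 0 0 120; 0 0 0 0 0 0 60; 0 0 0 0 0 0 0; 0 0 0 0 0 0 0; 0 0 0 0 0 0 0"

```text
clock: 30.1
tool_pos: [570.0, -183.7, 1.3]
tcp_rot: [0.5, -0.5, 0.5, 0.5]
contact_force: [0.2, 0.1, 0.1]
grip_width: 0.998
```

Emit:
jog_arm:
  steps: "0 0 0 -0.4 0 0 0; 0 0 0 -0.8 0 0 0; 0 0 0 -0.9 0 0 0; 0 0 0 -0.9 0 0 0; 0 0 0 -0.9 0 0 0"

```text
clock: 30.52
tool_pos: [570.1, -183.8, 80.8]
tcp_rot: [-0.5, 0.5, -0.5, -0.5]
contact_force: [0.7, 0.0, 0.4]
grip_width: 0.997
```

Emit:
jog_arm:
  steps: "0 0 0 -0.9 0 0 0; 0 0 0 -0.9 0.5 0.5 0; 0 0 0 -0.5 0.6 1 0; 0 0 0 0 0.6 1 0; 0 0 0 0 0.6 1 0"

```text
clock: 30.93
tool_pos: [524.2, -113.4, 127.0]
tcp_rot: [0.501, -0.501, 0.499, 0.499]
contact_force: [0.2, -0.5, -0.2]
grip_width: 1.001
```

Emit:
jog_arm:
  steps: "0 0 0 0 0.6 1 0; 0 0 0 0 0.4 1 0; 0 0 0 0 0 1 0; 0 0 0 0 0 0.4 0; 0 0 0 0 0 0 0"

```text
clock: 31.35
tool_pos: [504.5, -43.7, 126.1]
tcp_rot: [-0.499, 0.501, -0.498, -0.501]
contact_force: [0.4, 0.7, -0.3]
grip_width: 1.0
```

```bash
python3 - <<'E'
from h import *
s,R=pose(); print(s['tool_pos'],s['contact_force'])
im=viewer.capture('top');m=viewer.camera_model('top')
for c in HUE:
    for p,st in blobs(im,c,90,35,60):
        if 180<p[0]<500 and 140<p[1]<340: print(c,p,st,'z98',back(m,p,98).round(1)[:2],'z70',back(m,p,70).round(1)[:2])
cv2.imwrite('pics/t14.png',cv2.resize(im[150:330,190:510,::-1],None,fx=2.5,fy=2.5))
cv2.imwrite('pics/s14.png',cv2.resize(viewer.capture('side')[190:390,190:490,::-1],None,fx=2.5,fy=2.5))
E
```

```text
[504.45211076 -43.68204297 126.1067794 ] [ 0.38602915  0.70021422 -0.2583989 ]
red [216.3 235.7] [200 220  35  34 802] z98 [564.  177.6] z70 [569.4 183.1]
red [240.3 304.9] [232 297  17  17 231] z98 [436.4 126.1] z70 [438.1 130.1]
yellow [465.7 245.2] [447 229  38  35 796] z98 [ 557.6 -289.1] z70 [ 562.8 -296.8]
green [375.4 177.2] [368 170  16  16 208] z98 [ 685.6 -119.7] z70 [ 694.4 -122.7]
green [359.3 186.9] [355 174  11  24 137] z98 [665.5 -89.1] z70 [673.8 -91.2]
green [384.5 191.2] [380 182   9  18  94] z98 [ 658.3 -137.2] z70 [ 666.3 -140.6]
blue [247.6 179.8] [240 172  16  16 199] z98 [674.2 124.4] z70 [682.7 128.4]
blue [402.9 244.6] [385 228  36  35 727] z98 [ 555.8 -171.7] z70 [ 560.9 -176.2]
```

View pics/t14.png

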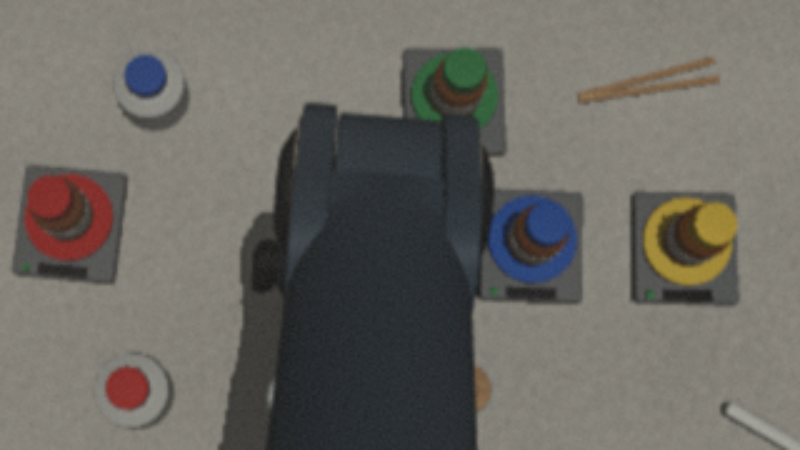

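All four amber bottles stand on their pans, with caps at crop (50,196), (464,69), (547,223) and (714,223). The white bottles have not moved (cap pixels shifted less than 0.5). I'll convert the cap positions and hand in.

```bash
python3 - <<'E'
from h import *
m=viewer.camera_model('top'); ok=True
for n,c,p in(('red',(50,196),(577.7,191.9)),('green',(464,69),(688.6,-120)),('blue',(547,223),(569,-183.8)),('yellow',(714,223),(570.5,-308.8))):
    e=back(m,np.array(c)/2.5+[190,150],98)[:2]-p; print(n,e.round(1)); ok&=np.linalg.norm(e)<10
s=get_state(); print(s['clock'],abs(s['qd']).max())
if ok: print(ticket.job_done())
E
```

```text
red [ 0.  -1.6]
green [-3.8 -0.1]
blue [-2.6  1. ]
yellow [-1.   0.9]
31.45 0.018030241993859067
the job is handed in; nothing more can be done
None
```

All four amber bottles now stand upright on the pans matching their caps, and the job is handed in at 31.5 s of the 106 s allowed. No verdict is reported, so this rests on my own checks.

- **Placing:** each bottle was lowered until the force reading showed it touching the pan, then released. In the last top view the caps lie 1 to 4 mm from the pan centres, against the 15 mm allowed. Green is the furthest off, at about 4 mm, and most of that is probably the camera seeing the side of the cap.
- **White bottles:** their caps moved less than half a pixel from the first picture to the last, so they were not disturbed.
- **At the end:** the gripper was open, well above everything and touching nothing.

**What disagreed:**
- **Tool height:** the fingertips really sit about 30 mm higher than the reported tool position. Because of this my first grasp of the red bottle closed on its cap. I saw it in the side view, opened, went lower and gripped the body, and used that height for the other three.
- **Cameras:** the wrist and top cameras differed by about 4 mm in x, well within tolerance.
- **Last side view:** I could not look at it because the picture limit was reached. The final check is the top view and the force readings only.

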